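Clear the breakfast table into tray, bowl and dish tray

TASK

Clear the breakfast table: stand the jam jar and the marmalade jar in the wooden tray, one upright in each of its two bays, lay the mandarin and the apple side by side in the blue bowl, and stand the used little white mug upright in the grey dish tray. Set everything down gently; drop nothing. The black pepper pot and the purple candle stay on the table where they are.

Things in the scene. Friction and masses are not known exactly. Their poses are not given: they have to be found in the camera images.
- jam_center (a point): Small jam jar, dark red with a white lid, loose. Upright cylinder 46 mm in diameter and 64 mm tall, about 0.16 kg. The point is its centre, 32 mm above its base; z is its axis.
- marmalade_center (a point): Small marmalade jar, orange with a brass-coloured lid, loose. Upright cylinder 46 mm in diameter and 64 mm tall, about 0.16 kg. The point is its centre, 32 mm above its base; z is its axis.
- mandarin_center (a point): Orange mandarin, loose: a squat rigid round fruit, 56 mm across, 46 mm tall, with a small flat underside, about 0.09 kg. The point is its centre, half-way up (23 mm above its underside), z up at the start; it is widest there.
- apple_center (a point): Green apple with a short stem, loose: a rigid round fruit, 58 mm across, 55 mm tall without the stem, with a small flat underside, about 0.13 kg. The point is its centre, half-way up (27 mm above its underside), z up at the start; it is widest about there.
- mug_center (a point): Little white espresso mug, loose and rigid, dark coffee residue on its floor: 56 mm in outer diameter, 55 mm tall, nearly straight sides, wall 3.5 mm, about 0.15 kg. One handle sticks out along the mug's own -x, to 50 mm from the axis, between 11 and 48 mm above the base. The point is on the axis, 27.5 mm above the base; z is the axis, pointing up at the start.
- jar_tray: Wooden tray, fixed to the table: 86 mm (its x) by 166 mm (its y), walls 28 mm high and 6 mm thick, floor 6 mm thick. One 6 mm divider makes two bays, each 74 mm square, centred at y = +40 mm and y = -40 mm in the tray's frame. The origin is the centre of its underside, on the table; z up.
- fruit_bowl: Round blue bowl, fixed to the table: 190 mm across the rim, 45 mm high, flat inside floor 5 mm above the table and about 148 mm across, sides leaning outwards, walls 4 mm. The origin is the centre of its underside, on the table; z up.
- dish_tray: Square grey plastic dish tray, fixed to the table: 150 by 150 mm outside, walls 25 mm high and 5 mm thick, floor 5 mm thick. The origin is the centre of its underside, on the table; z up, x and y along its sides.
- pepper_pot_center (a point): Pepper pot, black with a steel top, loose, to be left alone: upright cylinder 40 mm in diameter, 61 mm tall. The point is its centre, 30 mm above its base.
- candle_center (a point): Purple candle, pale on top, loose, to be left alone: upright cylinder 54 mm in diameter, 52 mm tall (plus a 7 mm wick). The point is its centre, 26 mm above its base.

How it is judged:
By the outcome, as a careful person would: the job done as asked, in the order asked, and still so for the second after the job is handed in, with the robot touching nothing.
It also fails if it takes over 136 s, if anything falls off the work surface, if the arm or the gripper's body presses on something with over 40 N, if the wrist force passes 120 N, or if a joint passes its speed limit or range.

ROBOT

A 6-joint arm with a two-finger parallel gripper is mounted at the origin on the work surface. World frame = base frame: x ahead of the robot, y to its left, z up, the work surface at z = 0. Lengths are in mm, angles in rad, forces in N, time in s.
With the tool pointing down it reaches from about 350 to 875 mm from the base axis. Payload 4.2 kg.
Tool frame: the origin (TCP) lies on the mounting face of the last link; the fingertips stand 182 mm ahead of it and the grasp point (between the pads) lies 164 mm ahead of it; z points along the fingers, y is the direction in which the jaws open and shut (so a half turn about z gives the same grasp; the last joint's range is limited). The gripper opens to 87 mm and grips with 3 to 60 N. Pads are 19 mm wide; open, the fingers measure 117 mm over their backs; the gripper's body (75 mm by 190 mm) begins 51 mm behind the grasp point.
Start: joints at [-1.058, 0.385, 0.008, 0, -1.194, -0.259], TCP at [156.945, -604.953, 404.75] pointing down, gripper open.
Joint ranges: [-3.14, 3.14], [-1.21, 2.06], [-1.07, 1.41], [-3.16, 2.05], [-2.99, -0.16], [-3.1, 3.1]. Speed limits (rad/s): [2.79, 2.79, 3.14, 3.14, 3.14, 3.14].

INTERFACE

Orientations are given as a 3x3 rotation matrix whose columns are the frame's x, y, z axes.
In Python, from plant import r, kinematics, monitor, viewer, order gives the robot as it stands. The module is installed in compiled form; this text tells all that it offers. Calls block until the motion is done:
- r.move_ptp(position, orientation): joint-space move of the TCP to a pose.
- r.move_linear(position, orientation=None, velocity=150, contact_N=None): straight line of the TCP; orientation=None keeps the orientation; velocity is the mean speed in mm/s. With contact_N (N) it stops when the force on the tool has changed by that much, and returns True; else False.
- r.move_joints(angles): joint-space move.
- r.command_gripper(opening, newtons=None): finger opening in mm; newtons is the grip in N (None keeps the last); returns when the fingers have stopped.
- r.wait(seconds).
- kinematics.ik(position, orientation): joint angles nearest the present ones, or None.
- monitor.observe(): the state.
- viewer.get_image(name): name is "scene" or "top"; returns (picture, depth): 400x640x3 uint8, red, green, blue; 400x640 float32, mm along the optical axis (not along the pixel's ray), 0 where there is no reading.
- viewer.get_calibration(name): a dict with "fx", "fy", "cx", "cy" (pixels), "eye" and "orientation" of the camera in the world. Camera axes: x right, y down, z forward; pixel columns grow to the right and rows downward; lengths in mm; the calibration is good to about 2 mm. A picture is of the moment at which its call begins. get_calibration takes no time and is no camera call.
A pose or a line that the arm cannot do raises r.Unreachable and nothing moves.
- order.job_done(): hands the job in, once; it reports no verdict.
Trained networks look in the newest picture that a camera, given by its name, has taken for a name from the list of things; names that differ only in an ending like _2 or _b are one class to them, and where a whole thing is asked for, a point or a joint stands for the part that bears it (a point fixed in the world has none). Each returns a list of dicts, best first, with "p" (0 to 1); they miss things now and then, are a little off and sometimes report something else, mostly with a low value. They report only what shows in the picture. A call takes as long as a camera call.
- viewer.look_for(camera, thing): "rect" ([left, top, width, height] in pixels, round what is visible of it).
- viewer.mark_of(camera, thing): "xy" ([column, row] in pixels: a listed point, or the origin of a listed thing).
The state is a dict: "t": time; "joint_pos": joint angles; "qvel": joint speeds; "joint_efforts": joint torques, N m; "tcp_pos": TCP position; "tool_rot": TCP orientation; "wrist_force": force on the tool from outside, world axes, zero at the start; "wrist_torque": the same for the moment, N m; "finger_gap": finger opening in mm.
Only numpy, scipy, OpenCV 4.12 (cv2) and the standard library are available. Lean on these libraries where they do the work, as an engineer would, in place of code of your own. Each camera call takes 0.05 s, during which the arm holds its last target.

## Working session

There is one attempt and no reset: what is moved stays moved. The work goes in short steps, each a Python script; the robot and the scene stay as the last script left them, time stands still between calls to the robot, and variables do not carry over. Pictures are saved under pics/ and viewed, and the job is handed in when it is done.

```bash
mkdir -p pics; ls; python3 - <<'E'
from plant import r, kinematics, monitor, viewer, order
import cv2
for n in ("scene","top"):
    im,d=viewer.get_image(n); cv2.imwrite(f"pics/{n}0.png",im[:,:,::-1])
    c=viewer.get_calibration(n); print(n,c)
    import numpy as np; np.save(f"d_{n}0.npy",d)
s=monitor.observe(); print(s)
E
```

```text
pics
scene {'fx': 470.7844818920262, 'fy': 470.7844818920262, 'cx': 324.1209191452632, 'cy': 207.7819475800009, 'eye': array([1214.50836047,  138.78402893, 1034.33788832]), 'orientation': array([[-0.23018985,  0.80033826, -0.55359851],
       [ 0.97310177,  0.194713  , -0.12312513],
       [ 0.00925107, -0.56704984, -0.82363153]])}
top {'fx': 374.32309502527073, 'fy': 374.32309502527073, 'cx': 316.7015412865689, 'cy': 198.55333017884922, 'eye': array([401.47117592,   8.00801615, 952.27107007]), 'orientation': array([[ 0.00185723, -0.98584726,  0.16763569],
       [-0.99985758, -0.00464266, -0.01622557],
       [ 0.01677421, -0.16758168, -0.98571548]])}
{'t': 0.1, 'joint_pos': array([-1.05842185e+00,  3.85466114e-01,  6.77522502e-03, -4.48025258e-04,
       -1.19399426e+00, -2.58620821e-01]), 'qvel': array([ 0.00062718, -0.00281845,  0.00301246,  0.00186098,  0.00027418,
       -0.00237783]), 'joint_efforts': array([ 8.44784518e-05, -3.91689384e+01,  1.87935251e+01,  4.23189193e+00,
        1.34729323e-02, -7.26948315e-05]), 'tcp_pos': array([ 156.90129822, -604.79714765,  403.77987366]), 'tool_rot': array([[-9.68018375e-01, -2.50878675e-01, -5.62876813e-04],
       [-2.50879293e-01,  9.68016609e-01,  1.85046745e-03],
       [ 8.06312839e-05,  1.93250063e-03, -9.99998129e-01]]), 'wrist_force': array([-0.935414  , -0.49365599, -0.63640664]), 'wrist_torque': array([0.0056321 , 0.03354711, 0.03097825]), 'finger_gap': 87.39816218108236}
```

View pics/scene0.png

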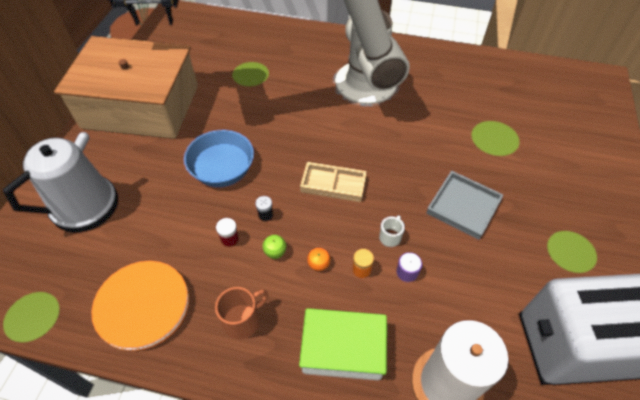

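View pics/top0.png

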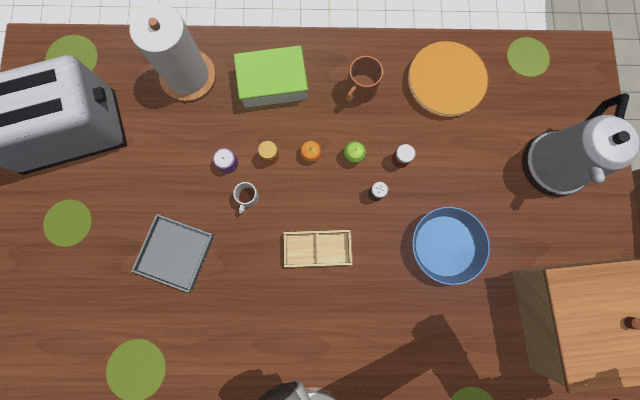

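The top view (x up, y left) shows the candle at (224,160), marmalade (268,151), mandarin (311,151), apple (355,152), jam (405,155), pepper (379,190) and mug (245,195) with its handle towards (240,210). The dish tray is at (173,253), the jar tray at (318,248) and the bowl at (450,246). Next I'll measure their positions.

```bash
cat > h.py <<'E'
from plant import r, kinematics, monitor, viewer, order
import numpy as np, cv2
def cloud(name,d):
    c=viewer.get_calibration(name); v,u=np.mgrid[:d.shape[0],:d.shape[1]]
    P=np.stack([(u-c['cx'])/c['fx']*d,(v-c['cy'])/c['fy']*d,d],-1)
    W=P@c['orientation'].T+c['eye']; W[d<=0]=np.nan; return W
def ray(name,uv,z):
    c=viewer.get_calibration(name)
    k=c['orientation']@np.array([(uv[0]-c['cx'])/c['fx'],(uv[1]-c['cy'])/c['fy'],1])
    return c['eye']+k*(z-c['eye'][2])/k[2]
E
python3 - <<'E'
from h import *
H=dict(jam_center=32,marmalade_center=32,mandarin_center=23,apple_center=27,mug_center=27.5,pepper_pot_center=30,candle_center=26,jar_tray=0,fruit_bowl=0,dish_tray=0)
TOP=dict(jam_center=64,marmalade_center=64,mandarin_center=46,apple_center=55,mug_center=55,pepper_pot_center=61,candle_center=52,jar_tray=28,fruit_bowl=45,dish_tray=25)
imgs={n:viewer.get_image(n) for n in("scene","top")}
Ws={n:cloud(n,imgs[n][1]) for n in imgs}
for n in imgs:
    W=Ws[n]; z=W[...,2]; print(n,"table z", np.nanmedian(z[(W[...,0]>300)&(W[...,0]<700)&(abs(W[...,1])<300)]))
for k in H:
    for n in imgs:
        m=viewer.mark_of(n,k); 
        print(k,n,[(np.round(a['xy']),round(a['p'],2),ray(n,a['xy'],H[k])[:2].round(1)) for a in m[:2]])
    p=ray(n,m[0]['xy'],H[k])[:2]
    R={'jar_tray':110,'fruit_bowl':110,'dish_tray':115}.get(k,45)
    for n in imgs:
        W=Ws[n]; s=(np.hypot(W[...,0]-p[0],W[...,1]-p[1])<R)&(W[...,2]>12)
        q=W[s]; t=q[q[:,2]>TOP[k]-8]
        (c,rr)=cv2.minEnclosingCircle(t[:,:2].astype(np.float32)); rect=cv2.minAreaRect(t[:,:2].astype(np.float32))
        print("   ",n,len(t),"ztop",np.percentile(t[:,2],[50,95]).round(1),"circ",np.round(c,1),round(rr,1),"rect",np.round(rect[0],1),np.round(rect[1],1),round(rect[2],1))
# crops
for n,(x0,y0,x1,y1) in dict(top=(130,120,500,300),scene=(170,120,520,300)).items():
    cv2.imwrite(f"pics/{n}1.png",cv2.resize(imgs[n][0][y0:y1,x0:x1,::-1],None,fx=2.1,fy=2.1,interpolation=cv2.INTER_CUBIC))
E
```

```text
scene table z 0.388805704252718
top table z -0.8600217895885862
jam_center scene [(array([226., 232.]), 0.93, array([ 669.6, -231.8]))]
jam_center top [(array([400., 158.]), 0.78, array([ 664.7, -219.2])), (array([226., 161.]), 0.56, array([652.1, 222.2]))]
    scene 260 ztop [63.2 66.4] circ [ 669.5 -226.9] 24.8 rect [ 670.1 -226.3] [44.9 45.1] 73.0
    top 269 ztop [62.2 64.9] circ [ 668.7 -225.4] 23.3 rect [ 668.6 -224.7] [44. 45.] 58.2
marmalade_center scene [(array([361., 260.]), 0.6, array([669.2, 111.3]))]
marmalade_center top [(array([268., 155.]), 0.72, array([669.8, 115.5])), (array([177., 251.]), 0.34, array([428.5, 330.2]))]
    scene 287 ztop [63.4 66.9] circ [676.2 115.1] 23.2 rect [677.1 115.7] [44.2 45.3] 51.6
    top 267 ztop [62.7 65.1] circ [674.7 116.3] 23.0 rect [675.1 116. ] [43.7 44.3] 47.2
mandarin_center scene [(array([318., 261.]), 0.87, array([690.2,   8.7]))]
mandarin_center top [(array([313., 153.]), 0.54, array([679.1,   2.5]))]
    scene 249 ztop [42.3 47.3] circ [685.7   9.7] 23.5 rect [684.8   8.9] [44.1 44.7] 68.7
    top 209 ztop [41.9 45.9] circ [6
[... 918 characters left out ...]
([175., 254.]), 0.31, array([420.4, 336.2]))]
    scene 178 ztop [60.5 63.2] circ [ 578.  -160.5] 21.2 rect [ 579.1 -159. ] [37.9 39.7] 55.4
    top 204 ztop [59.2 61.4] circ [ 577.3 -159.1] 20.0 rect [ 577.3 -159.2] [38.2 37.6] 72.6
candle_center scene []
candle_center top [(array([226., 162.]), 0.74, array([653. , 223.8]))]
    scene 380 ztop [52.3 55.6] circ [658.1 224.3] 27.0 rect [657.8 224. ] [51.5 52.3] 13.3
    top 367 ztop [51.6 54.7] circ [655.6 225.1] 27.0 rect [655.7 224.8] [52.7 52. ] 81.8
jar_tray scene [(array([331., 184.]), 0.69, array([436.1, -16. ]))]
jar_tray top []Traceback (most recent call last):
  File "<stdin>", line 12, in <module>
IndexError: list index out of range
```

```bash
python3 - <<'E'
from h import *
imgs={n:viewer.get_image(n) for n in("scene","top")}
G=dict(jar_tray=((420,0),110,28),fruit_bowl=((430,-325),115,45),dish_tray=((425,335),125,25),mug=((566,169),55,55))
for k,(p,R,top) in G.items():
    if k!='mug':
        for n in imgs: print(k,n,[(np.round(a['xy']),round(a['p'],2),ray(n,a['xy'],0)[:2].round(1)) for a in viewer.mark_of(n,k)[:2]])
    for n in imgs:
        W=cloud(n,imgs[n][1]); s=(np.hypot(W[...,0]-p[0],W[...,1]-p[1])<R)&(W[...,2]>10)
        q=W[s]; t=q[abs(q[:,2]-top)<6]
        (c,rr)=cv2.minEnclosingCircle(t[:,:2].astype(np.float32)); rect=cv2.minAreaRect(t[:,:2].astype(np.float32))
        print("   ",n,len(t),"z",np.percentile(t[:,2],[50,95]).round(1),"circ",np.round(c,1),round(rr,1),"rect",np.round(rect[0],1),np.round(rect[1],1),round(rect[2],1))
        if k=='mug':
            dd=np.hypot(q[:,0]-567.5,q[:,1]-169); hh=q[(dd>34)]
            print("handle",len(hh),np.median(hh,0),dd.max())
for n,(x0,y0,x1,y1) in dict(top=(130,120,500,300),scene=(170,120,520,300)).items():
    cv2.imwrite(f"pics/{n}1.png",cv2.resize(imgs[n][0][y0:y1,x0:x1,::-1],None,fx=2.1,fy=2.1,interpolation=cv2.INTER_CUBIC))
E
```

```text
jar_tray scene [(array([331., 182.]), 0.59, array([430.8, -17.7]))]
jar_tray top [(array([318., 249.]), 0.85, array([434.1, -10.9]))]
    scene 473 z [26.6 30.3] circ [438.   -7.9] 92.8 rect [437.5  -9.1] [ 91.7 165.8] 2.0
    top 537 z [26.1 29.1] circ [436.1  -7.8] 92.2 rect [436.3  -8.4] [ 86.1 165.8] 2.1
fruit_bowl scene [(array([221., 166.]), 0.55, array([ 449.4, -333.7]))]
fruit_bowl top [(array([445., 245.]), 0.66, array([ 444.9, -333. ]))]
    scene 396 z [43.  47.4] circ [ 443.1 -333.5] 97.4 rect [ 443.5 -332.2] [190.3 186.4] 23.5
    top 513 z [42.5 45.4] circ [ 444.  -332.5] 95.2 rect [ 444.2 -331.9] [187.7 187.1] 12.5
dish_tray scene [(array([361., 256.]), 0.64, array([640.6, 106.6])), (array([464., 206.]), 0.59, array([426.6, 347.7]))]
dish_tray top [(array([177., 255.]), 0.92, array([419.6, 342.3]))]
    scene 473 z [23.8 27.6] circ [426.  345.7] 105.5 rect [426.4 345.6] [150.2 156.5] 70.6
    top 576 z [23.8 26.8] circ [424.8 346.2] 104.7 rect [424.9 346.8] [151.  150.4] 70.4
    scene 112 z [53.7 57.4] circ [568.5 169.2] 28.8 rect [568.4 168.4] [56.2 52.4] 8.5
handle 8 [530.8905446  181.08074226  43.33389559] 44.61858863961066
    top 103 z [53.4 56.1] circ [561.7 170.4] 34.4 rect [566.4 168.5] [58.  53.7] 27.1
handle 24 [527.74637741 179.37047074  38.61198368] 48.72563577280496
```

View pics/top1.png

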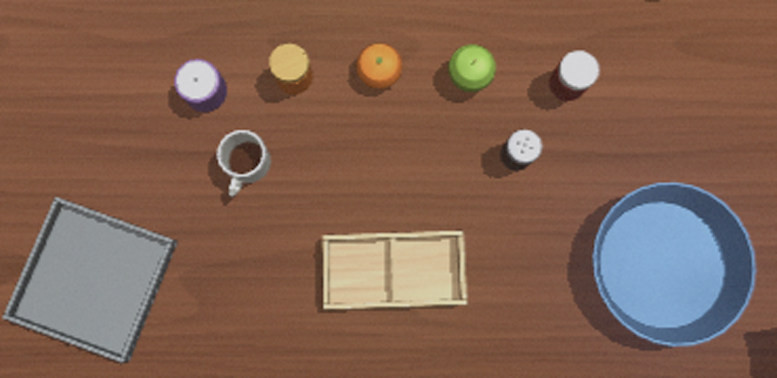

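```bash
python3 - <<'E'
from h import *
for n in ("scene","top"):
    W=cloud(n,viewer.get_image(n)[1])
    def b(nm,s):
        q=W[s&(W[...,2]>20)]
        if len(q): print(n,nm,"min",q.min(0).round(),"max",np.percentile(q,99.5,axis=0).round())
    X,Y=W[...,0],W[...,1]
    b("far mug/box",(X>740)&(X<1000)&(Y>-160)&(Y<230))
    b("far plate",(X>740)&(X<1000)&(Y>-450)&(Y<-160))
    b("box",(X>0)&(X<420)&(Y>-900)&(Y<-440))
    b("kettle",(X>430)&(X<800)&(Y>-900)&(Y<-440))
    b("left",(X>430)&(X<1000)&(Y>260)&(Y<440))
    b("left2",(X>430)&(X<1000)&(Y>440)&(Y<640))
    s=(X>740)&(X<1000)&(Y>-160)&(Y<20)&(W[...,2]>20); q=W[s]; print(q.min(0).round(),q.max(0).round())
E
cat >> h.py <<'E'
OBJ=dict(jam=(669.2,-225.8),marm=(675.8,115.8),mand=(683.8,10.0),apple=(680.0,-101.8),mug=(567.8,168.8))
TRAY=(436.8,-8.7,np.radians(2.05)); BOWL=(443.6,-332.6); DISH=(425.6,346.2)
def rot(th):
    c,s=np.cos(th),np.sin(th); return np.array([[-s,c,0],[c,s,0],[0,0,-1.]])
def down(p,z,th): # grasp point pose
    return np.array([p[0],p[1],z+164.]),rot(th)
def choose(p,z,th):
    best=None
    q0=monitor.observe()['joint_pos']
    for t in (th,th+np.pi):
        q=kinematics.ik(*down(p,z,t))
        if q is None: continue
        c=abs(np.asarray(q)-q0).max()
        if best is None or c<best[0]: best=(c,t,q)
    return best
E
python3 - <<'E'
from h import *
for k,p in OBJ.items():
  for th in (0,90):
    b=choose(p,120,np.radians(th)); print(k,th,b and (round(b[0],2),round(np.degrees(b[1])),np.round(b[2],2)))
for k,p in dict(tray=TRAY[:2],bowl=BOWL,dish=DISH).items():
  for th in (0,90):
    b=choose(p,120,np.radians(th)); print(k,th,b and (round(b[0],2),round(np.degrees(b[1])),np.round(b[2],2)))
E
```

```text
scene far mug/box min [ 806. -160.   20.] max [950. 202.  96.]
scene far plate min [ 785. -450.   20.] max [ 991. -162.   94.]
scene box min [ 129. -827.   20.] max [ 415. -496.  310.]
scene kettle min [ 570. -695.   20.] max [ 778. -555.  226.]
scene left min [431. 260.  20.] max [957. 407. 238.]
scene left2 min [660. 485.  20.] max [856. 639. 195.]
[ 809. -160.   20.] [912.  20.  99.]
top far mug/box min [ 805. -160.   20.] max [946. 202.  95.]
top far plate min [ 784. -450.   20.] max [ 990. -162.   92.]
top box min [ 141. -785.   20.] max [ 406. -495.  169.]
top kettle min [ 568. -696.   20.] max [ 771. -555.  224.]
top left min [430. 260.  20.] max [952. 415. 236.]
top left2 min [650. 485.  20.] max [848. 639. 194.]
[ 806. -160.   20.] [910.  18.  97.]
jam 0 (np.float64(0.96), 180, array([-0.1 ,  0.61,  0.08,  0.  , -1.04,  0.1 ]))
jam 90 (np.float64(1.22), 90, array([-0.1 ,  0.61,  0.08,  0.  , -1.04, -1.47]))
marm 0 (np.float64(1.46), 180, array([ 0.4 ,  0.58,  0.02,  0.  , -1.01, -0.4 ]))
marm 90 (np.float64(1.46), 270, array([ 0.4 ,  0.58,  0.02,  0.  , -1.01,  1.17]))
mand 
[... 280 characters left out ...]
 0.09,  0.58,  0.02,  0.  , -1.01, -1.66]))
mug 0 (np.float64(1.62), 180, array([ 0.56,  0.44, -0.23,  0.  , -0.9 , -0.56]))
mug 90 (np.float64(1.62), 270, array([ 0.56,  0.44, -0.23,  0.  , -0.9 ,  1.01]))
tray 0 (np.float64(1.41), 180, array([ 0.35,  0.21, -0.6 ,  0.  , -0.76, -0.35]))
tray 90 (np.float64(1.47), 270, array([ 0.35,  0.21, -0.6 ,  0.  , -0.76,  1.22]))
bowl 0 (np.float64(0.71), 180, array([-0.35,  0.38, -0.33,  0.  , -0.86,  0.35]))
bowl 90 (np.float64(0.96), 90, array([-0.35,  0.38, -0.33,  0.  , -0.86, -1.22]))
dish 0 (np.float64(2.04), 180, array([ 0.98,  0.38, -0.34,  0.  , -0.85, -0.98]))
dish 90 (np.float64(2.04), 270, array([ 0.98,  0.38, -0.34,  0.  , -0.85,  0.59]))
```

```bash
cat >> h.py <<'E'
def st(tag=""):
    s=monitor.observe(); print(tag,"t",round(s['t'],2),"gp",(s['tcp_pos']+164*s['tool_rot'][:,2]).round(1),"F",s['wrist_force'].round(1),"gap",round(s['finger_gap'],1)); return s
def go(p,z,th):
    r.move_ptp(*down(p,z,th))
def pick(p,zg,th,opening,N=15,lift=115):
    r.command_gripper(opening)
    go(p,zg+lift,th)
    r.move_linear(down(p,zg,th)[0],velocity=120)
    st("at grasp"); r.command_gripper(20,N); r.wait(0.15); st("closed")
    r.move_linear(down(p,zg+20,th)[0],velocity=60); st("up20")
    r.move_linear(down(p,zg+lift,th)[0],velocity=150); s=st("lifted")
    return s['finger_gap']
def place(p,zg,th,gap,hi=115,rel=10,c=4):
    go(p,zg+hi,th)
    r.move_linear(down(p,zg+8,th)[0],velocity=120); r.wait(0.2); st("above")
    hit=r.move_linear(down(p,zg-3,th)[0],velocity=15,contact_N=c); print("hit",hit); st("down")
    r.command_gripper(gap+rel); r.wait(0.2); st("released")
    r.move_linear(down(p,zg+30,th)[0],velocity=60)
    r.move_linear(down(p,zg+hi,th)[0],velocity=200); st("away")
def snap(tag):
    for n in("scene","top"):
        im,d=viewer.get_image(n); cv2.imwrite(f"pics/{n}_{tag}.png",im[:,:,::-1])
def tl(x,y):
    c,s=np.cos(TRAY[2]),np.sin(TRAY[2]); return (TRAY[0]+c*x-s*y,TRAY[1]+s*x+c*y)
E
python3 - <<'E'
from h import *
q=monitor.observe()['joint_pos'].copy(); q[0]=-0.2; r.move_joints(q); st("swung")
g=pick(OBJ['jam'],48,np.pi,72)
snap("jamlift"); print(g)
E
```

```text
swung t 3.38 gp [ 559.9 -277.5  240.8] F [ 0.4 -0.5  0. ] gap 86.8
at grasp t 5.72 gp [ 669.9 -226.    49.2] F [0.8 0.5 0.6] gap 71.9
closed t 6.46 gp [ 669.5 -225.8   48.3] F [1.4 0.2 1.2] gap 45.7
up20 t 6.94 gp [ 669.2 -225.8   68.4] F [-0.2 -0.4 -2.6] gap 45.6
lifted t 7.72 gp [ 668.3 -225.5  161.6] F [ 0.3  0.2 -2.3] gap 45.5
45.514452956350226
```

```bash
python3 - <<'E'
from h import *
th=np.pi+TRAY[2]
place(tl(0,-40),6+48,th,45.5)
snap("jamdone")
E
```

```text
above t 10.18 gp [438.7 -48.6  62.6] F [-0.1  0.8 -1.2] gap 45.6
hit True
down t 10.73 gp [438.2 -48.7  54.1] F [-0.1  0.1  3.1] gap 45.7
released t 11.46 gp [437.3 -48.8  53.5] F [ 0.6 -0.2 -0.3] gap 55.3
away t 12.69 gp [437.1 -48.7 168.1] F [ 0.6 -0.1 -0.7] gap 55.3
```

```bash
python3 - <<'E'
from h import *
g=pick(OBJ['marm'],48,np.pi,72)
if 44<g<48:
    place(tl(0,40),6+48,np.pi+TRAY[2],g)
snap("marmdone")
E
python3 - <<'E'
import cv2,numpy as np
a=cv2.imread("pics/scene_marmdone.png");b=cv2.imread("pics/top_marmdone.png")
cv2.imwrite("pics/c1.png",np.vstack([cv2.resize(a[120:300,170:520],(700,360)),cv2.resize(b[120:300,130:500],(700,340))])[:600])
E
```

```text
at grasp t 15.64 gp [676.5 116.   49.1] F [ 1.1  0.8 -0.5] gap 71.9
closed t 16.38 gp [675.9 115.9  48.3] F [ 0.1 -0.6  2.1] gap 45.1
up20 t 16.86 gp [675.9 115.9  68.5] F [ 0.8 -0.8 -2.1] gap 45.5
lifted t 17.64 gp [674.9 115.6 161.7] F [-0.8 -0.5 -1.6] gap 45.7
above t 19.88 gp [435.8  31.5  62.6] F [ 0.4  0.3 -0.5] gap 45.5
hit True
down t 20.43 gp [435.3  31.2  54.1] F [-0.2  0.6  3.6] gap 45.8
released t 21.16 gp [434.6  31.   53.6] F [-0.7  0.4 -0.1] gap 56.0
away t 22.39 gp [434.3  31.  168.1] F [-0.7  0.   0.5] gap 55.7
```

View pics/c1.png

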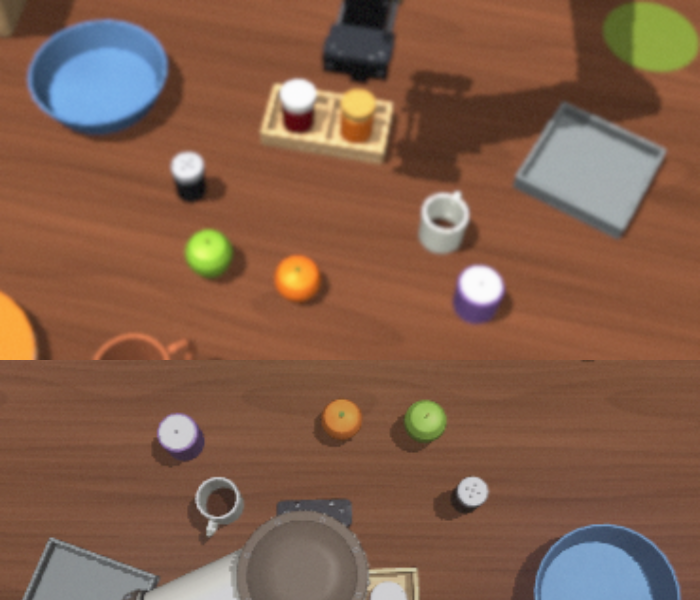

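The scene view shows both jars upright, one per bay, at crop positions (298,105) and (357,115). Nothing else has moved. Next are the mandarin and the apple.

```bash
python3 - <<'E'
from h import *
g=pick(OBJ['mand'],25,np.pi,78,N=12)
print(g)
if 50<g<60:
    place((BOWL[0],BOWL[1]+34),5+25,np.pi,g,rel=9)
snap("mand")
E
python3 - <<'E'
import cv2,numpy as np
a=cv2.imread("pics/scene_mand.png");b=cv2.imread("pics/top_mand.png")
cv2.imwrite("pics/c2.png",np.vstack([cv2.resize(a[120:300,170:520],(700,360)),cv2.resize(b[120:300,130:500],(700,340))])[:600])
E
```

```text
at grasp t 25.3 gp [684.5  10.1  26.1] F [ 0.3 -0.3  0.5] gap 78.0
closed t 25.98 gp [684.   10.   25.3] F [-0.2 -1.1  2.2] gap 55.4
up20 t 26.47 gp [683.9  10.1  45.5] F [ 0.2  0.1 -1.3] gap 55.7
lifted t 27.25 gp [682.9  10.  138.7] F [ 0.2  0.2 -1.2] gap 55.6
55.551445095707784
above t 29.94 gp [ 444.  -298.8   38.8] F [ 0.6 -0.6 -0.8] gap 55.5
hit True
down t 30.49 gp [ 443.5 -298.6   30.2] F [-1.5  0.9  4.3] gap 55.5
released t 31.2 gp [ 442.8 -298.3   29.5] F [ 0.4  0.3 -0.1] gap 64.4
away t 32.43 gp [ 442.7 -298.1  144.3] F [-0.  -0.2 -0.1] gap 64.8
```

View pics/c2.png

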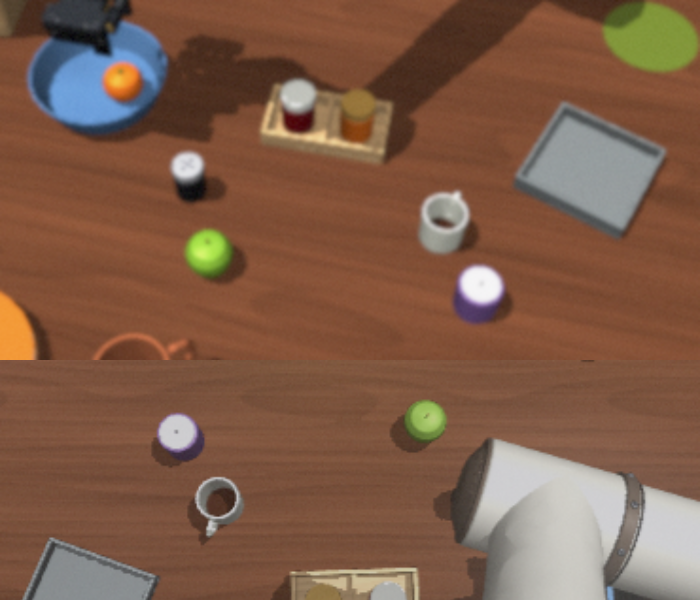

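The mandarin sits in the bowl at crop position (123,80), and the rest is unchanged. Next is the apple.

```bash
python3 - <<'E'
from h import *
g=pick(OBJ['apple'],29,np.pi,80,N=12)
print(g)
if 50<g<61:
    place((BOWL[0],BOWL[1]-34),5+29,np.pi,g,rel=9)
    go(OBJ['mug'],150,np.radians(254)); snap("apple")
E
python3 - <<'E'
import cv2,numpy as np
a=cv2.imread("pics/scene_apple.png");b=cv2.imread("pics/top_apple.png")
cv2.imwrite("pics/c3.png",np.vstack([cv2.resize(a[120:270,170:520],(700,300)),cv2.resize(b[130:290,130:500],(700,300))])[:600])
E
```

```text
at grasp t 35.43 gp [ 680.8 -101.8   30.1] F [ 0.2 -0.1 -0.1] gap 80.3
closed t 36.13 gp [ 680.  -101.8   29.3] F [-1.2  0.1  3.4] gap 56.8
up20 t 36.62 gp [ 680.1 -101.7   49.4] F [-0.5  0.4 -1.1] gap 57.1
lifted t 37.4 gp [ 679.1 -101.7  142.7] F [ 0.4  0.2 -1.9] gap 56.5
56.47419058366058
above t 39.98 gp [ 444.  -366.8   42.8] F [ 0.4 -0.1 -1.1] gap 57.0
hit True
down t 40.52 gp [ 443.5 -366.6   34.3] F [0.2 0.8 4.1] gap 56.7
released t 41.23 gp [ 442.7 -366.1   33.2] F [ 0.5  0.3 -0.1] gap 65.3
away t 42.46 gp [ 442.7 -365.9  148.3] F [ 0.9  0.1 -0.4] gap 65.6
```

View pics/c3.png

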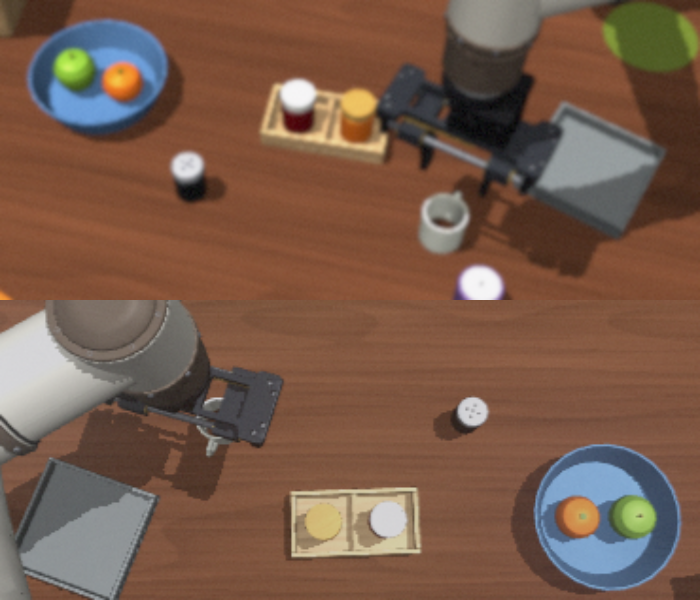

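The fruits lie side by side in the bowl, at (578,517) and (634,517) in the lower crop. Both jars are centred in their bays. The mug is next.

```bash
python3 - <<'E'
from h import *
g=pick(OBJ['mug'],34,np.radians(254),78,N=15)
print(g)
if 52<g<60:
    place(DISH,5+34,np.radians(250.5),g,rel=12)
    q=monitor.observe()['joint_pos'].copy(); q[0]+=0.9; r.move_joints(q)
snap("mug"); st()
E
python3 - <<'E'
import cv2,numpy as np
a=cv2.imread("pics/scene_mug.png");b=cv2.imread("pics/top_mug.png")
cv2.imwrite("pics/c4.png",np.vstack([cv2.resize(a[120:290,170:520],(700,300)),cv2.resize(b[130:300,130:500],(700,300))])[:600])
E
```

```text
at grasp t 46.47 gp [568.4 169.1  34.8] F [ 0.3 -0.3 -0.3] gap 78.1
closed t 47.15 gp [567.8 168.7  34.4] F [-0.3 -1.5  4.8] gap 55.8
up20 t 47.63 gp [567.9 169.   54.4] F [-0.6  0.4 -1.8] gap 55.7
lifted t 48.42 gp [567.  168.5 147.9] F [-0.1  0.1 -1.7] gap 55.8
55.77112604434087
above t 50.57 gp [425.8 346.6  47.8] F [ 0.2  0.  -1.4] gap 55.9
hit True
down t 51.11 gp [425.5 346.2  39.3] F [-0.3  0.2  4.6] gap 55.6
released t 51.87 gp [425.  345.5  38.6] F [-0.2 -1.   0. ] gap 67.7
away t 53.1 gp [424.8 345.5 153.3] F [-0.  -0.1 -0.4] gap 68.0
 t 54.94 gp [ -5.5 547.4 153.2] F [ 1.1 -1.1 -0. ] gap 67.6
```

View pics/c4.png

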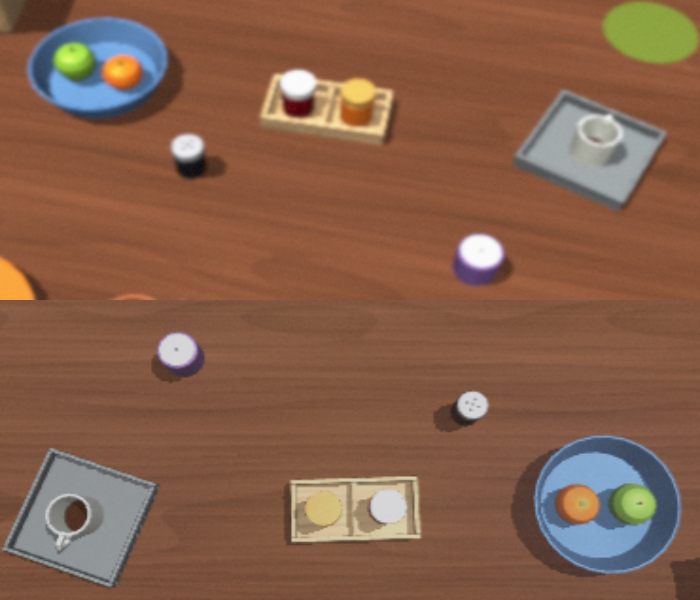

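Everything looks in place: the mug is upright in the dish tray at (70,515) in the lower crop. I'll do one depth check on all the objects before handing in.

```bash
python3 - <<'E'
from h import *
W=cloud("top",viewer.get_image("top")[1])
for k,p,zt in [("jam",tl(0,-40),70),("marm",tl(0,40),70),("mand",(BOWL[0],BOWL[1]+34),51),("apple",(BOWL[0],BOWL[1]-34),60),("mug",DISH,60),("pepper",(577.3,-159.1),61),("candle",(655.6,225.1),52)]:
    q=W[(np.hypot(W[...,0]-p[0],W[...,1]-p[1])<40)&(abs(W[...,2]-zt)<7)]
    c,rr=cv2.minEnclosingCircle(q[:,:2].astype(np.float32)); print(k,np.round(p,1),"seen",np.round(c,1),round(rr,1),"z",np.percentile(q[:,2],[50,97]).round(1),"want",zt)
order.job_done()
E
```

```text
jam [438.2 -48.7] seen [437.8 -48.9] 22.9 z [68.4 71.3] want 70
marm [435.4  31.3] seen [435.1  31.6] 22.7 z [68.5 71.8] want 70
mand [ 443.6 -298.6] seen [ 442.1 -297.3] 21.7 z [47.  50.6] want 51
apple [ 443.6 -366.6] seen [ 443.8 -364.7] 22.7 z [56.2 60.2] want 60
mug [425.6 346.2] seen [426.5 347.9] 28.3 z [58.5 61.8] want 60
pepper [ 577.3 -159.1] seen [ 577.9 -159.2] 19.8 z [59.4 62. ] want 61
candle [655.6 225.1] seen [655.8 224.9] 26.8 z [51.8 54.7] want 52
the job is handed in; nothing more can be done
```

The table is cleared and the job is handed in, at about 55 s of the 136 s allowed. I worked in the order asked:

1. **Jars:** the jam and then the marmalade stand upright, one in each bay of the wooden tray.
2. **Fruit:** the mandarin and then the apple lie side by side on the floor of the blue bowl.
3. **Mug:** it stands upright in the grey dish tray.

Each item was lowered slowly until a light contact of about 4 N, then released.

The last picture and depth check from the top camera showed every item within about 2 mm of its target and at the height expected for standing upright. The pepper pot and candle are where they started, to within 1 mm. The gripper was clear of everything, and none of these last checks failed or disagreed.

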